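# Line a stamp up over a price card

## Task

Pull the wooden stamp by its black knob straight up out of its sprung holder, carry it over the things standing in the way, and stop with it hovering level about one centimetre above the price card, centred in the printed blue frame and square with it (either way round). The stamp must never touch the card or its jig, and the glue stick, reel and jar must be left standing where they are. Finish while holding the stamp there in the gripper, still: do not stamp and do not let go.

Things in the scene. Friction and masses are not known exactly. Their poses are not given: they have to be found in the camera images.
- stamp_mid (a point): Centre, half-way up, of the stamp: wooden block 28 (x) by 44 (y) by 17 mm high, black knob on top, 55 mm high in all, ~60 g; z points up. Stands upright in the holder, underside 6 mm over the table. Grip it across its x above the block, where it acts as a solid tapering from 28 mm wide (17 mm above the underside) to 19 mm (at 47 mm): fingertips 21 to 25 mm above the underside clear all.
- stamp_face (a point): Centre of the stamp's underside (printing face), 27.5 mm below stamp_mid; same axes, z up towards the knob.
- dock: Fixed holder: grey plate 66 (x) by 116 (y) by 6 mm, origin under its centre, axes as the stamp's in it. Pocket walls 14 mm over the table, 1.5 mm clear of the block. At each y end a sprung steel ball, in a housing 39 mm high that starts 32 mm from the centre, hooks over the block; both yield by themselves to a straight pull up of 5 to 15 N and let go after about 25 mm of lift.
- card_jig: Fixed wooden card jig 80 (x) by 120 (y) by 8 mm, origin under its centre, turned with its card. The white card on it is 64 by 104 mm, its top 9.5 mm over the table; aluminium stops along the +x and +y edges reach 13.3 mm over the table. Behind it (+x) stands a fixed drawer cabinet, 272 mm high, its front 800 mm and its knobs 775 mm from the robot's axis: keep gripper and wrist clear of it.
- card_frame (a point): Centre of the printed blue frame, on the card's top face. The frame is 54 mm long (along this point's x) by 38 mm wide (along its y) inside its lines, so the stamp's long side (its y) goes along this point's x, either way round, with 5 mm to spare on every side. x points away from the robot, give or take 0.3 rad.
- glue: Standing glue stick, orange cap, 24 mm across, 86 mm high; origin at the centre of its underside. It, the reel and the jar stand loose in a row between holder and card: leave them be.
- reel: Standing wooden reel of red thread, 29 mm across, 46 mm high; origin at the centre of its underside.
- jar: Standing small jar with a black lid, 34 mm across, 44 mm high; origin at the centre of its underside.
- cash_box: Fixed blue cash box at the left of the work, 169 (x) by 209 (y) by 87 mm high; origin under its centre.
- snap_press: Fixed green hand press, 430 mm high, to the right of the work; origin under its frame. Its base reaches 87 mm from there towards the robot (-x) and 62 mm to either side; its lever with the red grip, 220 to 430 mm up on the right side, reaches 130 mm towards the robot. Keep gripper and wrist to the left of it.
Not all that is in view belongs to the job. What is shaped like the jar but turquoise is not meant. Leave any green look-alike of the part that bears stamp_mid alone.

How it is judged:
By the outcome, as a careful person would: the job done as asked, in the order asked, and still so for the second after the job is handed in, while the arm keeps its last pose, push and grip.
It also fails if it takes over 48 s, if anything falls off the work surface, if the arm or the gripper's body presses on something with over 40 N, if the wrist force passes 120 N, or if a joint passes its speed limit or range.

## Robot

A 6-joint arm with a two-finger parallel gripper is mounted at the origin on a cart in front of the work surface, level with it; the furniture and walls round the work are solid. World frame = base frame: x ahead of the robot, y to its left, z up, the work surface at z = 0. Lengths are in m, angles in rad, forces in N, time in s.
With the tool pointing down it reaches from about 0.225 to 0.875 m from the base axis. Payload 3.4 kg.
Tool frame: the origin (TCP) lies midway between the tips of the shut fingers; the grasp point (between the pads) lies 19 mm behind it (pinch_z is the distance from the TCP to the grasp point, in m); z points along the fingers, y is the line along which they close (so a half turn about z gives the same grasp; the last joint's range is limited). The gripper opens to 85 mm and grips with 20 to 120 N. Pads are 22 mm wide; open, the fingers measure 114 mm over their backs; the gripper's body (76 mm by 85 mm) begins 54 mm behind the grasp point. The pads swing forward as they close: fully open they stand 13 mm farther back than shut.
Start: joints at [-0.121, 0.276, 1.505, -0, 1.361, -0.121], TCP at [0.575, -0, 0.231] pointing down, gripper open.
Joint ranges: [-2.89, 2.89], [-0.75, 2.08], [0.22, 2.7], [-1.18, 4.32], [0.11, 2.71], [-2.7, 2.7]. Speed limits (rad/s): [2.57, 2.57, 3.14, 3.14, 3.14, 3.14].

## Interface

Orientations are given as a unit quaternion [w, x, y, z].
In Python, from rig import get_state, get_image, sign_off, pinch_z gives the robot as it stands.
- The arm moves only by the tool send_rows, never from a script. Its argument "steps" is one flat list of numbers, 5 for each row, row after row: the gripper's target within -1 to 1 (fully open at 1, half-way at 0, shut at -1), then the shift along the tool's x, y, z in cm, then the turn about the tool's z in degrees. In form: [gripper, x, y, z, roll, gripper, x, y, z, roll, ...]. A call has 1 to 12 rows; each row shifts and turns the commanded pose from where the row before left it, along the tool's axes as they then stand; what a row does not reach is not made up. A row lasts 1/10 s, in which the tool goes at most 50 mm and 8.59 degrees, less where a joint would pass 70% of its speed; a pose out of reach is approached as far as the arm can. A call is refused whole if a number of a shift passes 5 or a number of a turn 8.59, either way. A call with a gripper value outside its range is refused whole. The fingers move at their own pace and stop on an object; "newtons" is the grip in N (left out, the last holds). Time passes only in rows, so rows that do not move let the fingers close. It gives the time, the measured TCP pose, the force, the opening and the grip force at its end, in the units of the state.
- get_state(): the state, without advancing time (a new reading comes with each control period).
- get_image(name): name is "scene" or "side" or "wrist"; returns a dict with "color" (400x640x3 uint8, red, green, blue), "mtx" (3x3 intrinsics, pixels), "T" (4x4, takes a point from camera to world coordinates); the wrist camera has in their place "mount" (4x4, takes a point from camera to tool coordinates, whose origin is the TCP and whose axes are the flange's). Camera axes: x right, y down, z forward; pixel columns grow to the right and rows downward; lengths in m; the calibration is good to about 2 mm. The wrist camera is an equidistant fisheye: a pixel r from the principal point sees the ray r / f radians off the axis. A picture is of the moment at which its call begins: read the wrist's pose just before it. There is no depth.
- sign_off(): hands the job in; it is judged then, once.
The state is a dict: "clock": time; "qpos": joint angles; "qd": joint speeds; "effort": joint torques, N m; "position": TCP position; "ee_rot": TCP orientation; "contact_force": force on the tool from outside, world axes, zero at the start; "moment": the same for the moment, N m; "width": finger opening in m; "gripper_force": force on a finger pad.
Only numpy, scipy, OpenCV 4.12 (cv2) and the standard library are available. Lean on these libraries where they do the work, as an engineer would, in place of code of your own. Each camera call takes 0.05 s, during which the arm holds its last target. There are 200 camera calls.

## Working session

There is one attempt and no reset: what is moved stays moved. The work goes in short steps, Python scripts to look and compute and a tool call to move; the robot and the scene stay as the last step left them, time stands still between calls to the robot, and variables do not carry over. Pictures are saved under pics/ and viewed, at most 10 in all, crops included, and the job is handed in when it is done.

Besides the shell and the picture viewer there is one more tool, called after ">>>" by a JSON object that holds its "name" and its "arguments". send_rows: Moves the arm, as the interface text tells. Its arguments: {"type":"object","properties":{"steps":{"type":"array"},"newtons":{"type":"number"}},"required":["steps"]}

```bash
ls; mkdir -p pics
python3 - <<'E'
from rig import *
import cv2,numpy as np
s=get_state();print({k:np.round(v,3).tolist() for k,v in s.items()},pinch_z)
for n in("scene","side","wrist"):
    d=get_image(n);cv2.imwrite(f"pics/{n}0.png",d["color"][:,:,::-1]);np.savez(f"pics/{n}0.npz",**d)
    print(n,[ (k,np.round(d[k],4).tolist()) for k in d if k!="color"])
E
```

```text
pics
{'clock': 0.0, 'qpos': [-0.121, 0.277, 1.506, -0.0, 1.361, -0.121], 'qd': [0.002, -0.0, -0.002, -0.001, 0.0, 0.0], 'effort': [0.001, -41.677, -24.581, -0.0, 0.011, 0.0], 'position': [0.574, 0.0, 0.23], 'ee_rot': [-0.001, 0.707, 0.707, -0.001], 'contact_force': [-0.877, -0.203, 0.456], 'moment': [-0.012, -0.045, -0.016], 'gripper_force': 0.0, 'width': 0.086} 0.0187
scene [('mtx', [[389.9182, 0.0, 313.8357], [0.0, 389.9182, 198.2893], [0.0, 0.0, 1.0]]), ('T', [[-0.8378, -0.1864, 0.5132, 0.1088], [-0.5454, 0.3325, -0.7694, 0.7099], [-0.0272, -0.9245, -0.3802, 0.3855], [0.0, 0.0, 0.0, 1.0]])]
side [('mtx', [[498.8876, 0.0, 322.3863], [0.0, 498.8876, 196.0228], [0.0, 0.0, 1.0]]), ('T', [[0.9864, -0.054, 0.1553, 0.3732], [-0.1643, -0.3538, 0.9208, -0.8917], [0.0052, -0.9338, -0.3578, 0.4325], [0.0, 0.0, 0.0, 1.0]])]
wrist [('mtx', [[309.7069, 0.0, 316.5452], [0.0, 309.7069, 197.2207], [0.0, 0.0, 1.0]]), ('mount', [[0.0, -0.96, -0.2801, 0.072], [1.0, 0.0005, -0.0015, 0.0005], [0.0016, -0.2801, 0.96, -0.1416], [0.0, 0.0, 0.0, 1.0]])]
```

View pics/scene0.png

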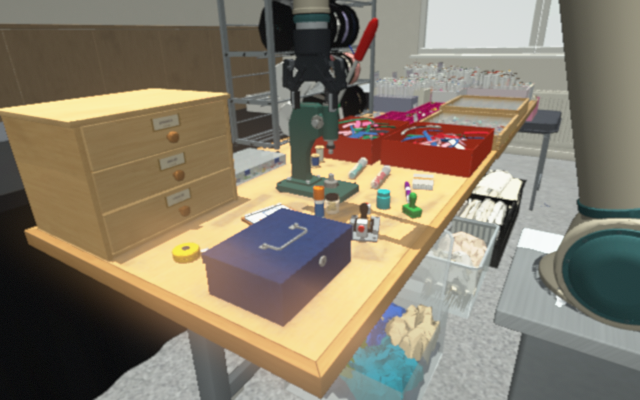

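View pics/side0.png

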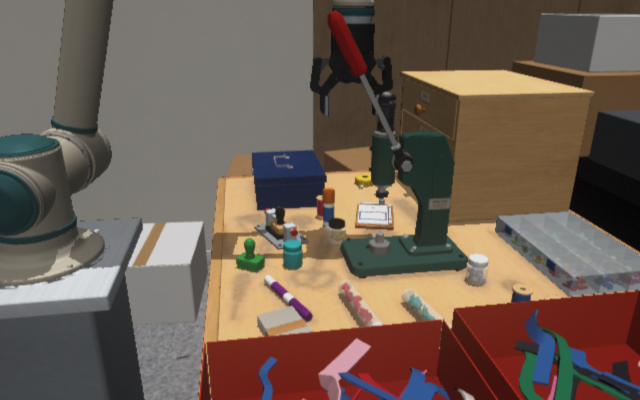

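View pics/wrist0.png

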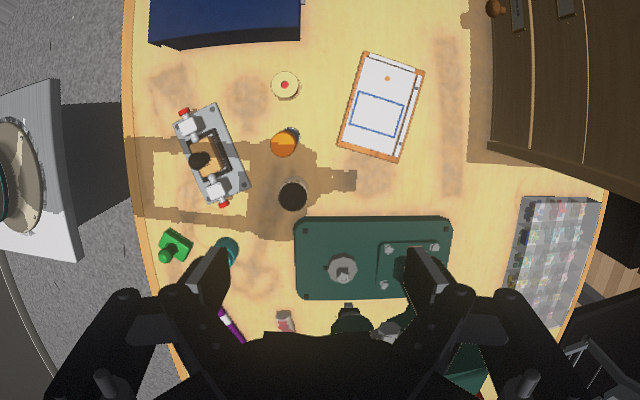

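Wrist view: stamp in grey holder with black knob at about (199,160), reel (285,85), glue (285,143), black-lid jar (292,195), blue frame (378,114). The green stamp-like thing (175,247) and the turquoise jar (228,250) are decoys. The stamp fits because it is wooden with a black knob and sits in the holder with housings. Next I measure and confirm in an enlarged crop.

```bash
cat > h.py <<'E'
import numpy as np,cv2
from scipy.spatial.transform import Rotation as R
def Tool(p,q):
    T=np.eye(4);T[:3,:3]=R.from_quat(np.r_[q[1:],q[0]]).as_matrix();T[:3,3]=p;return T
def wray(d,T,px):
    px=np.atleast_2d(px).astype(float);K=d["mtx"]
    v=(px-[K[0,2],K[1,2]])/K[0,0];r=np.linalg.norm(v,axis=1,keepdims=True)
    c=np.hstack([np.sin(r)*v/np.maximum(r,1e-9),np.cos(r)]);M=T@d["mount"]
    return M[:3,3],c@M[:3,:3].T
def pray(d,px):
    px=np.atleast_2d(px).astype(float)
    c=np.c_[px,np.ones(len(px))]@np.linalg.inv(d["mtx"]).T;M=d["T"]
    c/=np.linalg.norm(c,axis=1,keepdims=True);return M[:3,3],c@M[:3,:3].T
def plane(o,v,z): return o+v*((z-o[2])/v[:,2])[:,None]
def meet(o1,v1,o2,v2):
    A=[np.eye(3)-np.outer(v,v) for v in(v1,v2)]
    p=np.linalg.solve(A[0]+A[1],A[0]@o1+A[1]@o2)
    return p,[np.linalg.norm(a@(p-o)) for a,o in zip(A,(o1,o2))]
def rect(mask,minA=50):
    c,_=cv2.findContours(mask.astype(np.uint8),cv2.RETR_EXTERNAL,cv2.CHAIN_APPROX_NONE)
    c=max(c,key=cv2.contourArea);return c.reshape(-1,2)
E
python3 - <<'E'
from h import *
w=cv2.imread("pics/wrist0.png");s=cv2.imread("pics/side0.png")
a=cv2.resize(w[50:220,140:440],None,fx=2.6,fy=2.6,interpolation=3)
b=cv2.resize(s[170:280,220:410],None,fx=1,fy=1)
cv2.imwrite("pics/crop1.png",a[:, :])
b=cv2.resize(s[180:270,225:405],None,fx=4.3,fy=4.3,interpolation=3);cv2.imwrite("pics/crop2.png",b)
E
```

```text
(no output)
```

View pics/crop1.png

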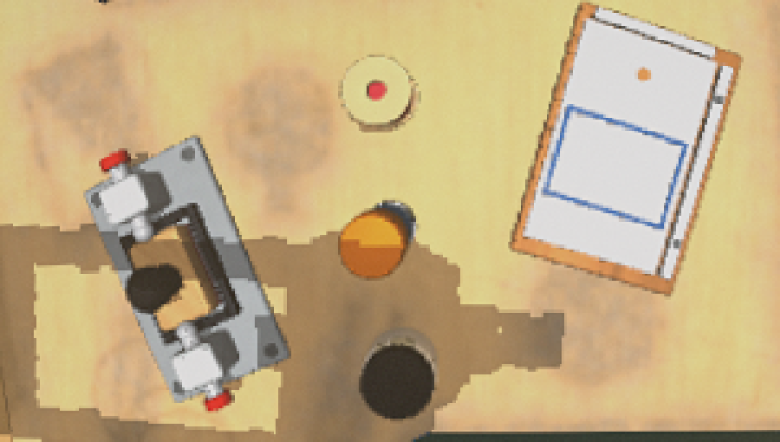

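View pics/crop2.png

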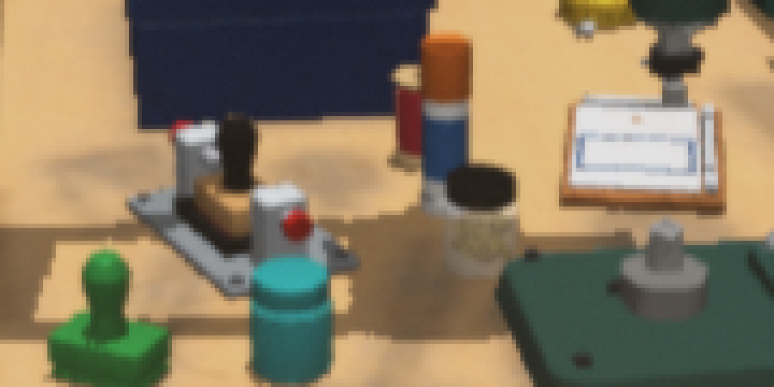

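The crops confirm the target: a wooden block with a black knob in the grey holder, knob at wrist pixel (199,160). Its four plate corners, the blue frame lines and the row of loose things are all visible.

Run:
```python
from h import *
W=dict(np.load("pics/wrist0.npz"));S=dict(np.load("pics/side0.npz"))
T=Tool([.5745,0,.2305],[0,.70711,.70711,0])
c1=lambda p:np.array(p,float)/2.6+[140-.5+.5/2.6,50-.5+.5/2.6]
c2=lambda p:np.array(p,float)/4.3+[225-.4,180-.4]
def deg(v):return np.degrees(np.arctan2(v[1],v[0]))
# dock
P=plane(*wray(W,T,c1([(197,137),(289,355),(178,402),(88,192)])),.006)[:,:2]
print("dock c",P.mean(0),"sides",np.linalg.norm(P-np.roll(P,-1,0),axis=1),"ydir",deg(P[0]-P[1]),deg(P[3]-P[2]),"xdir",deg(P[1]-P[2]),deg(P[0]-P[3]))
# frame by colour
h=cv2.cvtColor(W["color"],cv2.COLOR_RGB2HSV);m=cv2.inRange(h,(95,70,60),(130,255,255));m[:,:330]=0;m[:80]=0;m[150:]=0;m[:,420:]=0
c=rect(m);Q=plane(*wray(W,T,c),.0095)[:,:2]
r=cv2.minAreaRect((Q*1000).astype(np.float32));print("frame",len(c),r)
B=cv2.boxPoints(r)/1000
C=plane(*wray(W,T,c1([(568,108),(687,146),(663,227),(545,193)])),.0095)[:,:2];print("corners",C.mean(0),np.linalg.norm(C-np.roll(C,-1,0),axis=1),deg(C[1]-C[0]),deg(C[2]-C[3]))
# two-view heights
for n,a,b in[("knobtop",(148,288),(238,120)),("frame c",(616,168),(638,153)),("glue cap",(371,243),(446,40)),("reel top",(376,90),(410,74)),("jar lid",(397,381),(481,182)),("plate SWcorner",(178,402),(232,295)),("plate SE",(289,355),(355,265))]:
    o,v=wray(W,T,c1(a));o2,v2=pray(S,c2(b));p,e=meet(o,v[0],o2,v2[0]);print(n,p.round(4),np.round(e,4))
```

```text
dock c [0.4434822  0.02025783] sides [0.11250096 0.06355157 0.11352892 0.06249625] ydir 111.12993043690015 110.6005888278157 xdir 21.953521786004508 21.029414525114273
frame 155 ((644.5587158203125, 67.8214111328125), (41.94041442871094, 57.81367492675781), 74.49934387207031)
corners [0.64514631 0.06728282] [0.05730333 0.03925626 0.05677815 0.03998037] -15.164957417751923 -14.437812452212246
knobtop [0.4435 0.0218 0.0576] [0.0013 0.0013]
frame c [0.6453 0.0673 0.0091] [0.0005 0.0005]
glue cap [0.5426 0.0407 0.0849] [0.0001 0.0001]
reel top [0.538  0.0995 0.0452] [0.003 0.003]
jar lid [ 0.5474 -0.0238  0.0399] [0. 0.]
plate SWcorner [ 0.4327 -0.0454  0.0028] [0.0002 0.0002]
plate SE [ 0.4911 -0.0217  0.0014] [0.0009 0.0009]
```

>>> {"name": "send_rows", "arguments": {"steps": [0.4,0.4,-2.6,1.2,0,0.4,0.4,-2.6,1.2,0,0.4,0.4,-2.6,1.2,0,0.4,0.4,-2.6,1.2,0,0.4,0.5,-2.6,1.2,0,0.4,0,0,0,-7,0.4,0,0,0,-7,0.4,0,0,0,-7,0.4,0,0,0,0,0.4,0,0,0,0], "newtons": 80}}

```text
clock: 1.15
position: [0.4449, 0.021, 0.1712]
ee_rot: [-0.0, 0.567, 0.823, -0.0]
contact_force: [-0.5, 0.1, -1.1]
width: 0.0598
gripper_force: 0.0
```

Run:
```python
from h import *
from rig import *
s=get_state();d=get_image("wrist");cv2.imwrite("pics/wrist1.png",d["color"][:,:,::-1]);np.savez("pics/wrist1.npz",T=Tool(s["position"],s["ee_rot"]),**{k:v for k,v in d.items()})
print(s["position"],s["ee_rot"],s["width"])
```

```text
[0.44489841 0.02099074 0.17121034] [-1.02926820e-04  5.67443755e-01  8.23412151e-01 -5.97941439e-05] 0.05975301723011445
```

View pics/wrist1.png

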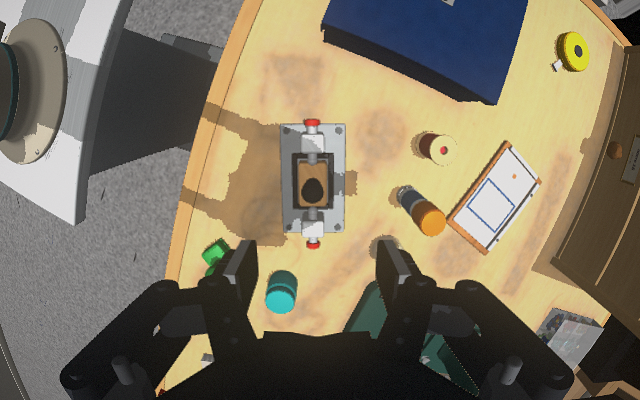

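The view shows the holder square in the image: plate corners near (281,124), (344,124), (346,233), (280,233), the block around (313,185), knob end (313,189).

Run:
```python
from h import *
W=dict(np.load("pics/wrist1.npz"));T=W["T"];W0=dict(np.load("pics/wrist0.npz"));T0=Tool([.5745,0,.2305],[0,.70711,.70711,0])
h=cv2.cvtColor(W["color"],cv2.COLOR_RGB2HSV)
m=cv2.inRange(h,(0,0,70),(180,60,230));k=np.zeros_like(m);k[120:238,274:352]=255;m&=k
m=cv2.morphologyEx(m,cv2.MORPH_OPEN,np.ones((3,3)));c=rect(m);print("bbox",cv2.boundingRect(c))
Ti=np.linalg.inv(T)
Q=plane(*wray(W,T,c),.006);q=(Q-T[:3,3])@T[:3,:3]
r=cv2.minAreaRect((q[:,:2]*1000).astype(np.float32));print("plate in tool mm",r)
hp=lambda px,z:((plane(*wray(W,T,px),z)-T[:3,3])@T[:3,:3]*1000).round(1)
print("corners tool",hp([(281,124),(344,124),(346,233),(280,233)],.006)[:,:2].tolist())
# wood block
m=cv2.inRange(h,(5,80,70),(25,255,255));k[:]=0;k[160:212,297:330]=255;m&=k;c=rect(m);b=cv2.boundingRect(c);print("block bbox",b)
print("block edges tool", hp([(b[0],205),(b[0]+b[2]-1,205)],.023)[:,:2].tolist(), hp([(313,b[1]),(313,b[1]+b[3]-1)],.023)[:,:2].tolist())
# knob
m=cv2.inRange(h,(0,0,0),(180,255,50));k[:]=0;k[165:206,300:326]=255;m&=k;c=rect(m);b=cv2.boundingRect(c);print("knob bbox",b)
print("knob lateral tool y",hp([(b[0],190),(b[0]+b[2]-1,190)],.055)[:,:2].tolist())
for a,bb in[((313,191),(197.,160.5)),((313,186),(199,160))]:
    o,v=wray(W,T,a);o2,v2=wray(W0,T0,bb);p,e=meet(o,v[0],o2,v2[0]);print("knob",p.round(4),np.round(e,4))
# card frame at second place
m=cv2.inRange(h,(95,70,60),(130,255,255));k[:]=0;k[170:240,462:520]=255;m&=k;c=rect(m);r=cv2.minAreaRect((plane(*wray(W,T,c),.0095)[:,:2]*1000).astype(np.float32));print("frame",len(c),r)
```

```text
bbox (280, 123, 66, 115)
plate in tool mm ((-1.8963813781738281, -3.7828750610351562), (65.06175231933594, 120.6839370727539), 89.80244445800781)
corners tool [[57.7, -34.8], [57.6, 27.4], [-57.6, 32.0], [-57.7, -39.1]]
block bbox (298, 160, 29, 47)
block edges tool [[-20.6, -17.9], [-20.5, 9.6]] [[24.1, -3.0], [-21.6, -3.1]]
knob bbox (302, 186, 6, 15)
knob lateral tool y [[3.2, -12.1], [3.2, -7.8]]
knob [0.442  0.0205 0.0493] [0.0003 0.0003]
knob [0.4409 0.0209 0.0396] [0.0017 0.0017]
frame 112 ((643.7244873046875, 67.91649627685547), (41.530174255371094, 58.052398681640625), 74.1126480102539)
```

>>> {"name": "send_rows", "arguments": {"steps": [0.4,0,-0.35,0,0,0.4,0,0,2.3,0,0.4,0,0,2.3,0,0.4,0,0,2.3,0,0.4,0,0,2.3,0,0.4,0,0,0,0,0.4,0,0,0,0]}}

```text
clock: 1.9
position: [0.4417, 0.0197, 0.0795]
ee_rot: [-0.0, 0.567, 0.824, -0.0]
contact_force: [0.8, -0.1, -0.4]
width: 0.06
gripper_force: 0.0
```

Run:
```python
from h import *
from rig import *
s=get_state();d=get_image("wrist");np.savez("pics/wrist2.npz",T=Tool(s["position"],s["ee_rot"]),**d)
e=get_image("side");a=cv2.resize(d["color"][110:300,200:440],None,fx=2.5,fy=2.5,interpolation=3)
cv2.imwrite("pics/crop3.png",a[:,:,::-1]);print(s["position"])
```

```text
[0.44169458 0.01969593 0.07947257]
```

View pics/crop3.png

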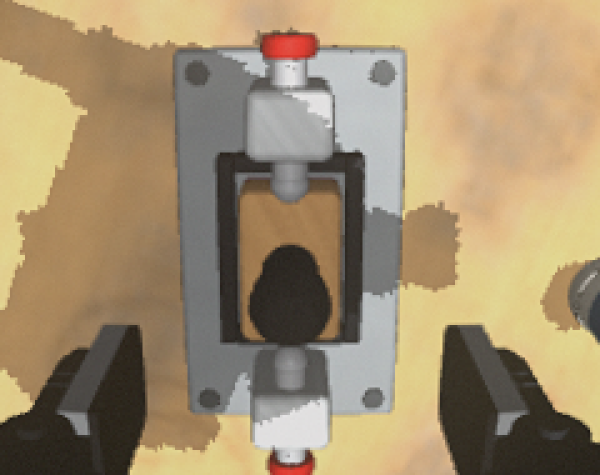

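Crop 3: stamp axis at column 290, mid-finger column 293. The stamp is centred between the open fingers (146 and 440), and the plate edges are symmetric, so yaw is right. I check the along-holder centring next.

Run:
```python
from h import *
W=dict(np.load("pics/wrist2.npz"));T=W["T"];W1=dict(np.load("pics/wrist1.npz"))
f=lambda p:np.array(p,float)/2.5+[199.7,109.7]
hp=lambda px,z:((plane(*wray(W,T,f(px)),z)-T[:3,3])@T[:3,:3]*1000).round(1)[:,:2].tolist()
print("plate",hp([(175,50),(405,47),(394,412),(191,412)],.006))
print("balls/housings top",hp([(290,92),(290,447)],.039),"block",hp([(245,180),(335,180),(242,340),(338,340)],.023))
print("knob",hp([(290,305),(250,300),(331,300)],.058))
# height of block far edge / knob widest from the two wrist places
for a,b in[((290,180),(313,162)),((290,343),(313,203))]:
    o,v=wray(W,T,f(a));o2,v2=wray(W1,W1["T"],b);p,e=meet(o,v[0],o2,v2[0]);print(p.round(4),np.round(e,4))
```

```text
plate [[58.1, -32.1], [58.9, 31.8], [-55.4, 33.2], [-55.5, -32.0]]
balls/housings top [[49.9, 0.0], [-47.0, -0.1]] block [[24.7, -11.9], [24.8, 11.8], [-21.5, -13.6], [-21.5, 13.4]]
knob [[3.9, 0.1], [5.1, -9.0], [5.1, 9.4]]
[ 0.4359  0.0343 -0.0154] [0.0001 0.0001]
[0.4459 0.0095 0.0468] [0.0003 0.0003]
```

>>> {"name": "send_rows", "arguments": {"steps": [0.4,0.15,0,1.3,0,0.4,0,0,1.3,0,0.4,0,0,1.3,0,0.4,0,0,1.15,0,0.2,0,0,0,0,0,0,0,0,0,-0.3,0,0,0,0,-1,0,0,0,0,-1,0,0,0,0,-1,0,0,0,0,-1,0,0,0,0,-1,0,0,0,0], "newtons": 80}}

```text
clock: 3.2
position: [0.442, 0.021, 0.0302]
ee_rot: [0.001, 0.566, 0.824, 0.0]
contact_force: [-2.0, -1.3, 8.2]
width: 0.0222
gripper_force: 77.9
```

>>> {"name": "send_rows", "arguments": {"steps": [-1,0,0,-0.4,0,-1,0,0,-0.4,0,-1,0,0,-0.4,0,-1,0,0,-0.4,0,-1,0,0,-0.4,0,-1,0,0,-0.4,0,-1,0,0,-0.4,0,-1,0,0,-0.4,0,-1,0,0,-0.5,0,-1,0,0,-0.5,0,-1,0,0,0,0]}}

```text
clock: 4.3
position: [0.442, 0.021, 0.0716]
ee_rot: [0.001, 0.566, 0.824, 0.0]
contact_force: [0.3, 0.2, -0.1]
width: 0.0217
gripper_force: 79.6
```

Run:
```python
from h import *
from rig import *
s=get_state();d=get_image("wrist");np.savez("pics/wrist3.npz",T=Tool(s["position"],s["ee_rot"]),**d)
e=get_image("side");np.savez("pics/side3.npz",**e)
a=cv2.resize(d["color"][110:300,200:440],None,fx=1.9,fy=1.9,interpolation=3);b=cv2.resize(e["color"][140:260,235:315],None,fx=4,fy=3,interpolation=3)
cv2.imwrite("pics/crop4.png",np.hstack([a[:360],b[:360]])[:,:,::-1]);print(s["position"],s["ee_rot"],s["width"],s["contact_force"],s["gripper_force"])
```

```text
[0.44204266 0.02096886 0.07164642] [9.63543131e-04 5.66399527e-01 8.24130113e-01 4.51836276e-04] 0.021656249570890046 [ 0.27165602  0.22778676 -0.08882753] 79.64580869302154
```

View pics/crop4.png

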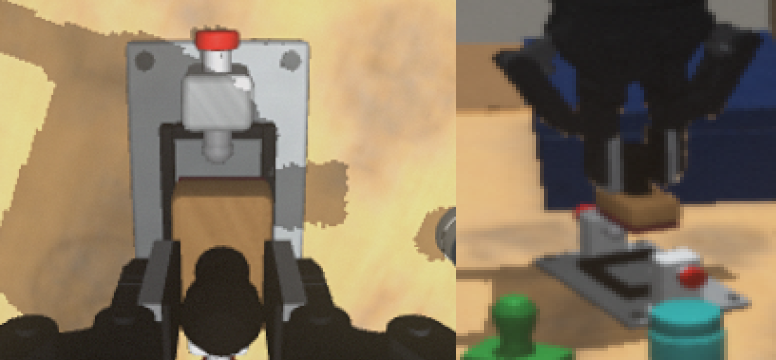

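The stamp came out cleanly: block in the pads above the empty pocket, level, housings standing. Next: raise, carry, turn.

>>> {"name": "send_rows", "arguments": {"steps": [-1,0,0,-2,0,-1,0,0,-2,0,-1,0,0,-2,0,-1,0,0,-2,0,-1,0,0,0,0]}}

```text
clock: 4.9
position: [0.4431, 0.0209, 0.1529]
ee_rot: [0.002, 0.566, 0.824, 0.001]
contact_force: [0.7, 0.1, -0.7]
width: 0.0221
gripper_force: 79.7
```

>>> {"name": "send_rows", "arguments": {"steps": [-1,-0.2,1.6,0,0,-1,-0.3,2.0,0,0,-1,-0.3,2.0,0,0,-1,-0.3,2.0,0,0,-1,-0.3,2.0,0,0,-1,-0.3,2.0,0,0,-1,-0.3,2.0,0,0,-1,-0.3,2.0,0,0,-1,-0.3,2.0,0,0,-1,-0.2,2.0,0,0,-1,-0.1,1.0,0,0,-1,0,0,0,0]}}

```text
clock: 6.1
position: [0.645, 0.0684, 0.1488]
ee_rot: [-0.001, 0.566, 0.824, -0.0]
contact_force: [-0.3, -0.7, -0.9]
width: 0.0222
gripper_force: 79.7
```

>>> {"name": "send_rows", "arguments": {"steps": [-1,0,0,0,-6,-1,0,0,0,-6,-1,0,0,0,-6,-1,0,0,0,-6,-1,0,0,0,-6,-1,0,0,0,-6,-1,0,0,0,-6,-1,0,0,0,-6,-1,0,0,0,-5.5,-1,0,0,0,0,-1,0,0,0,0]}}

```text
clock: 7.2
position: [0.6432, 0.0678, 0.1505]
ee_rot: [-0.001, 0.136, 0.991, -0.0]
contact_force: [0.4, 0.3, -0.8]
width: 0.0221
gripper_force: 79.7
```

Run:
```python
from h import *
from rig import *
s=get_state();d=get_image("wrist");np.savez("pics/wrist4.npz",T=Tool(s["position"],s["ee_rot"]),**d)
e=get_image("side");np.savez("pics/side4.npz",**e)
a=cv2.resize(d["color"][90:290,210:430],None,fx=2,fy=2,interpolation=3);b=cv2.resize(e["color"][130:250,330:420],None,fx=4,fy=4,interpolation=3)
cv2.imwrite("pics/crop5.png",np.hstack([a,b[40:440]])[:,:,::-1]);print(s["position"],s["ee_rot"],s["width"],s["contact_force"],s["qpos"])
```

```text
[0.64315933 0.06779855 0.15046928] [-5.31342782e-04  1.35886063e-01  9.90724322e-01 -1.17909726e-04] 0.022082694602062067 [ 0.41645826  0.25469781 -0.7777054 ] [-2.43822772e-03  4.33382735e-01  1.46667439e+00 -9.70523173e-05
  1.24262018e+00 -1.30058765e+00]
```

View pics/crop5.png

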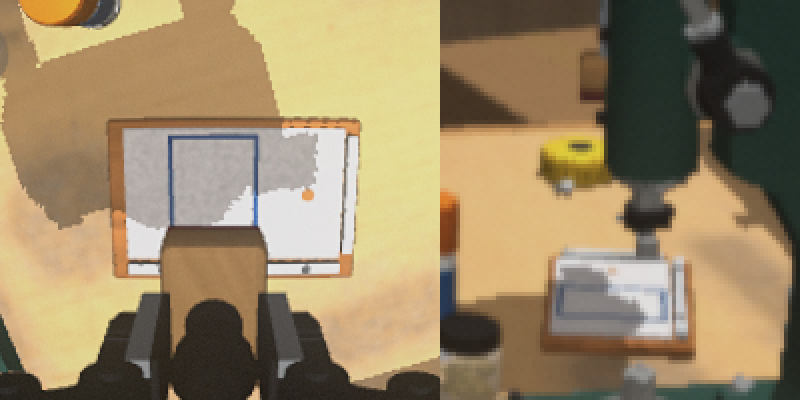

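Crop 5: the frame's left, right and near lines are at columns 169/256 and row 136. The held block's end face spans rows 228–246, columns about 163–267. I compute frame against stamp in tool axes.

Run:
```python
from h import *
W=dict(np.load("pics/wrist4.npz"));T=W["T"]
f=lambda p:np.array(p,float)/2+[209.75,89.75]
tl=lambda o,v:((o-T[:3,3])@T[:3,:3],v@T[:3,:3])
# frame lines in tool frame at z=.0095
hp=lambda px,z:((plane(*wray(W,T,px),z)-T[:3,3])@T[:3,:3]*1000).round(1)[:,:2]
h=cv2.cvtColor(W["color"],cv2.COLOR_RGB2HSV);m=cv2.inRange(h,(100,90,30),(125,255,255));k=np.zeros_like(m);k[150:201,285:345]=255;m&=k
n,l,st,_=cv2.connectedComponentsWithStats(m,connectivity=8);i=1+np.argmax(st[1:,4]);print(st[i])
pts=np.argwhere(l==i)[:,::-1];q=hp(pts,.0095)
top=q[:,0].max();y0,y1=q[:,1].min(),q[:,1].max();print("frame tool: max x",top,"y",y0,y1)
mid=(y0+y1)/2
for s in(-1,1):
    L=q[((q[:,1]-mid)*s>16)&(q[:,0]<top-6)];a=np.polyfit(L[:,0],L[:,1],1);print("side",s,len(L),"slope deg",np.degrees(np.arctan(a[0])),"y mean",L[:,1].mean())
L=q[(q[:,0]>top-2.5)];print("near line slope deg",np.degrees(np.arctan(np.polyfit(L[:,1],L[:,0],1)[0])),L[:,0].mean())
# block end face edges on plane x_tool=22 mm
for nme,p in[("bottom edge",[(165,229),(214,227),(265,229)]),("top edge",[(164,246),(214,246),(267,246)])]:
    o,v=tl(*wray(W,T,f(p)));X=o+v*((.022-o[0])/v[:,0])[:,None];print(nme,(X*1000).round(1).tolist())
o,v=tl(*wray(W,T,f([(165,229),(265,229),(164,246),(267,246)])));
print("x per depth:",[[ (z,((o+v*((z/1000-o[2])/v[:,2])[:,None])[:,:2]*1000).round(1).tolist())] for z in(5,22,24)])
```

```text
[294 158  45  43 175]
frame tool: max x 26.6 y -20.2 21.3
side -1 45 slope deg -0.04550170891272735 y mean -19.551111111111116
side 1 67 slope deg -0.6167666507008299 y mean 20.577611940298507
near line slope deg 0.31161381659731235 26.43529411764706
bottom edge [[22.0, -11.9, 13.6], [22.0, 1.0, 15.4], [22.0, 14.5, 13.6]]
top edge [[22.0, -11.1, -0.1], [22.0, 1.0, -0.0], [22.0, 13.9, -0.1]]
x per depth: [[(5, [[24.7, -11.1], [24.7, 13.7], [20.2, -11.5], [20.2, 14.3]])], [(22, [[19.4, -12.5], [19.4, 15.2], [14.4, -12.9], [14.4, 15.9]])], [(24, [[18.7, -12.7], [18.7, 15.4], [13.7, -13.1], [13.7, 16.1]])]]
```

The frame is centred within about 1 mm across. To pin down how far the underside hangs below the TCP, I use the side view taken after the lift.

Run:
```python
from h import *
S=dict(np.load("pics/side3.npz"));W=dict(np.load("pics/wrist3.npz"));T=W["T"]
for c in(276,280,284,288): print(c,[tuple(int(x) for x in S["color"][r,c]) for r in range(198,220)])
# predicted pixels of stamp corners for hypotheses (offset x mm, underside depth mm below TCP)
M=np.linalg.inv(S["T"])
def proj(p):
    P=T[:3,:3]@np.array(p)/1000+T[:3,3];c=M[:3,:3]@P+M[:3,3];u=S["mtx"]@c;return (u[:2]/u[2]).round(1).tolist()
for xo,zb in((0,24),(-3,24),(0,14)):
    print(xo,zb,"near bottom corners",[proj((xo-22,y,zb)) for y in(-14,14)],"near top",[proj((xo-22,y,zb-17)) for y in(-14,14)],"far bottom",[proj((xo+22,y,zb)) for y in(-14,14)])
```

```text
276 [(56, 53, 52), (55, 52, 52), (58, 55, 54), (62, 60, 59), (65, 63, 63), (64, 58, 53), (91, 70, 50), (121, 89, 57), (126, 94, 60), (119, 88, 56), (109, 81, 53), (101, 75, 48), (97, 73, 46), (95, 71, 46), (92, 67, 45), (84, 56, 41), (75, 46, 41), (75, 56, 55), (93, 84, 85), (97, 94, 94), (93, 90, 89), (97, 94, 93)]
280 [(33, 26, 23), (31, 26, 21), (33, 28, 22), (32, 28, 22), (33, 29, 23), (35, 29, 23), (42, 33, 26), (88, 65, 42), (125, 94, 60), (129, 96, 61), (132, 99, 62), (129, 96, 62), (122, 91, 58), (117, 88, 56), (114, 84, 55), (110, 81, 52), (103, 76, 48), (89, 61, 43), (77, 44, 37), (105, 67, 54), (179, 137, 97), (193, 158, 114)]
284 [(32, 27, 23), (35, 30, 26), (46, 39, 39), (90, 72, 59), (109, 84, 60), (96, 72, 48), (105, 78, 51), (119, 88, 56), (125, 93, 59), (130, 97, 61), (128, 96, 61), (118, 88, 56), (112, 84, 54), (108, 80, 51), (106, 78, 50), (103, 76, 50), (90, 63, 45), (78, 45, 38), (102, 65, 53), (175, 134, 96), (216, 175, 124), (216, 176, 127)]
288 [(73, 72, 72), (72, 71, 72), (68, 65, 66), (53, 52, 57), (40, 40, 53), (44, 43, 54), (96, 77, 65), (128, 99, 70), (129, 97, 62), (124, 92, 58), (114, 83, 53), (108, 79, 51), (106, 79, 50), (104, 77, 48), (102, 76, 49), (88, 63, 42), (74, 45, 37), (86, 53, 44), (158, 121, 87), (205, 165, 119), (205, 167, 121), (201, 163, 119)]
0 24 near bottom corners [[278.5, 217.8], [291.4, 215.0]] near top [[278.2, 209.7], [291.2, 206.9]] far bottom [[268.9, 210.2], [281.5, 207.6]]
-3 24 near bottom corners [[279.2, 218.3], [292.1, 215.5]] near top [[278.9, 210.2], [291.9, 207.4]] far bottom [[269.5, 210.7], [282.1, 208.1]]
0 14 near bottom corners [[278.3, 213.0], [291.3, 210.2]] near top [[278.1, 204.9], [291.1, 202.1]] far bottom [[268.7, 205.6], [281.4, 203.0]]
```

Side view agrees: underside about 24 mm below the TCP, stamp not displaced along its length. Descend to about 3 cm over the card and compare stamp and frame in one image.

>>> {"name": "send_rows", "arguments": {"steps": [-1,0,0,1.5,-0.3,-1,0,0,1.5,0,-1,0,0,1.5,0,-1,0,0,1.5,0,-1,0,0,1.5,0,-1,0,0,1,0,-1,0,0,0,0,-1,0,0,0,0]}}

```text
clock: 8.1
position: [0.6442, 0.0679, 0.066]
ee_rot: [0.0, 0.132, 0.991, 0.0]
contact_force: [0.1, -0.5, -1.0]
width: 0.0222
gripper_force: 79.7
```

```bash
cat > m.py <<'E'
import sys
from h import *
from rig import *
s=get_state();W=get_image("wrist");T=Tool(s["position"],s["ee_rot"]);np.savez(sys.argv[1],T=T,**W)
print(s["position"],s["ee_rot"],s["width"],s["contact_force"])
hp=lambda px,z:((plane(*wray(W,T,px),z)-T[:3,3])@T[:3,:3]*1000)[:,:2]
h=cv2.cvtColor(W["color"],cv2.COLOR_RGB2HSV);m=cv2.inRange(h,(100,80,30),(128,255,255));k=np.zeros_like(m);k[120:230,260:375]=255;m&=k
m=cv2.dilate(m,np.ones((3,3)))&m
n,l,st,_=cv2.connectedComponentsWithStats(m,connectivity=8);i=1+np.argmax(st[1:,4]);print("frame px",st[i])
q=hp(np.argwhere(l==i)[:,::-1],.0095);top=q[:,0].max()
print("frame tool max x %.1f, y %.1f..%.1f"%(top,q[:,1].min(),q[:,1].max()))
L=q[q[:,0]>top-2.5];print("near line deg",np.degrees(np.arctan(np.polyfit(L[:,1],L[:,0],1)[0])),"x",L[:,0].mean())
mid=(q[:,1].min()+q[:,1].max())/2
for a in(-1,1):
    L=q[((q[:,1]-mid)*a>16)&(q[:,0]<top-5)]
    if len(L)>5: print("side",a,len(L),np.degrees(np.arctan(np.polyfit(L[:,0],L[:,1],1)[0])),L[:,1].mean())
E
python3 m.py pics/wrist5.npz
```

```text
[0.64416902 0.06785957 0.06603366] [1.58442651e-04 1.32421245e-01 9.91193517e-01 5.84276840e-06] 0.022168121778414176 [ 0.0589873  -0.52501363 -1.01194003]
frame px [285 176  62  54 309]
frame tool max x 27.9, y -20.2..20.7
near line deg 0.09199347015303072 x 27.479847915064372
side -1 77 0.06780757099546844 -19.688756768595933
side 1 89 0.26665721871424247 20.06534666188669
```

>>> {"name": "send_rows", "arguments": {"steps": [-1,0,0,0.7,0,-1,0,0,0.7,0,-1,0,0,0,0,-1,0,0,0,0]}}

```text
clock: 8.55
position: [0.6437, 0.0679, 0.0515]
ee_rot: [-0.0, 0.132, 0.991, -0.0]
contact_force: [-0.2, 0.1, -0.3]
width: 0.0222
gripper_force: 79.7
```

```bash
python3 m.py pics/wrist6.npz
python3 - <<'E'
from h import *
from rig import *
e=get_image("side");np.savez("pics/side6.npz",**e);W=dict(np.load("pics/wrist6.npz"))
a=cv2.resize(W["color"][150:290,260:375],None,fx=4,fy=4,interpolation=3)[:560];b=cv2.resize(e["color"][175:235,350:400],None,fx=6,fy=6,interpolation=3)
c=np.zeros((560,760,3),np.uint8);c[:,:460]=a;c[:360,460:]=b;cv2.imwrite("pics/crop6.png",c[:,:,::-1])
E
```

```text
[0.64370132 0.06788894 0.05150175] [-2.92456558e-04  1.32282354e-01  9.91212032e-01 -2.09167836e-05] 0.022212098440679475 [-0.18482555  0.11911187 -0.28991808]
frame px [283 181  67  49 392]
frame tool max x 27.9, y -20.4..21.2
near line deg -0.39439353267145066 x 27.20375970505315
side -1 97 0.3663826538092622 -19.608039070238483
side 1 90 0.974003759748015 20.38722233315305
```

View pics/crop6.png

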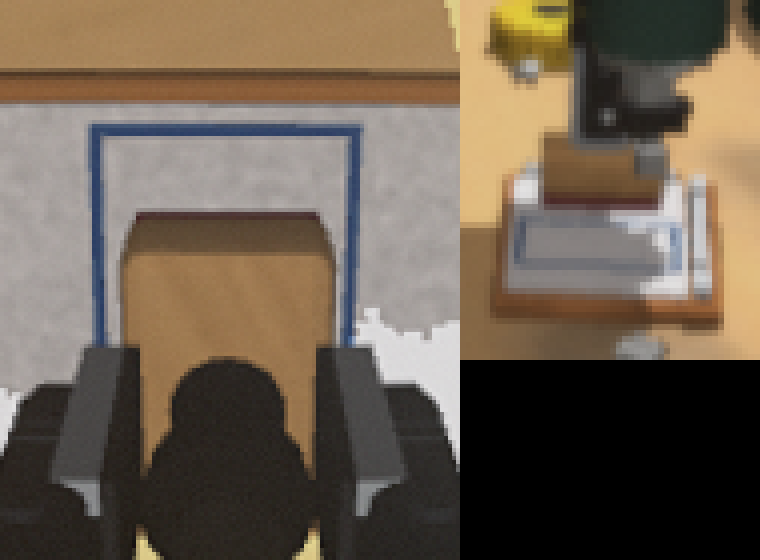

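Crop 6: the wrist part shows the frame round the stamp's end, square and centred sideways: frame lines at columns 97/354, block 122–333. The side part shows the rubber from column 548 to 657 at row 203, and the frame from 516 to 681. I compute the along-frame difference from the side view, where both lie at nearly equal depth.

Run:
```python
from h import *
S=dict(np.load("pics/side6.npz"));W=dict(np.load("pics/wrist6.npz"));T=W["T"]
g=lambda p:(np.array(p,float)-[460,0])/6+[349.6,174.6]
tl=lambda X:((X-T[:3,3])@T[:3,:3]*1000).round(1)
pz=lambda px,z:tl(plane(*pray(S,g(px)),z))
print("rubber ends (near side)",pz([(546,205),(659,205)],.0275).tolist())
print("block top-ish ends",pz([(543,150),(666,180)],.0445).tolist())
print("frame corners side",pz([(516,265),(678,274),(682,224),(519,221)],.0095).tolist())
# sub-pixel: red rubber extents & blue lines per row
C=S["color"].astype(int)
for r in(207,208,209): print(r,[(c,*map(int,C[r,c])) for c in (*range(361,368),*range(380,388))])
for r in(213,215): print(r,[(c,*map(int,C[r,c])) for c in (*range(356,363),*range(382,390))])
f=lambda p:np.array(p,float)/4+[259.6,149.6]
wz=lambda px,z:tl(plane(*wray(W,T,f(px)),z))[:,:2].tolist()
print("wrist rubber",wz([(137,213),(319,213)],.0275),"frame",wz([(90,125),(362,125),(102,136),(347,136)],.0095))
```

```text
rubber ends (near side) [[17.6, -10.5, 24.0], [-22.3, -6.0, 24.0]]
block top-ish ends [[19.5, -0.6, 7.0], [-23.6, -24.4, 7.0]]
frame corners side [[27.3, -23.6, 42.0], [-29.5, -25.2, 42.0], [-31.8, 20.6, 42.0], [27.5, 16.8, 42.0]]
207 [(361, 221, 220, 220), (362, 207, 204, 204), (363, 119, 109, 106), (364, 85, 56, 47), (365, 83, 54, 40), (366, 86, 57, 41), (367, 85, 56, 41), (380, 94, 66, 45), (381, 93, 67, 44), (382, 99, 73, 52), (383, 131, 114, 105), (384, 205, 200, 197), (385, 224, 221, 221), (386, 217, 212, 210), (387, 177, 158, 143)]
208 [(361, 191, 189, 188), (362, 180, 176, 176), (363, 117, 104, 103), (364, 81, 50, 49), (365, 74, 42, 40), (366, 76, 44, 41), (367, 77, 45, 41), (380, 81, 49, 42), (381, 80, 49, 41), (382, 89, 62, 54), (383, 143, 126, 124), (384, 217, 214, 213), (385, 224, 221, 221), (386, 217, 212, 211), (387, 175, 162, 153)]
209 [(361, 141, 137, 136), (362, 138, 133, 132), (363, 120, 110, 110), (364, 96, 79, 78), (365, 92, 74, 73), (366, 91, 73, 71), (367, 92, 73, 73), (380, 101, 73, 74), (381, 100, 72, 73), (382, 107, 84, 85), (383, 169, 155, 156), (384, 221, 217, 217), (385, 225, 221, 221), (386, 219, 214, 212), (387, 189, 176, 167)]
213 [(356, 113, 83, 54), (357, 108, 78, 57), (358, 119, 106, 98), (359, 100, 100, 108), (360, 81, 84, 96), (361, 127, 123, 123), (362, 134, 129, 129), (382, 171, 171, 176), (383, 199, 200, 204), (384, 192, 196, 204), (385, 133, 147, 171), (386, 154, 165, 184), (387, 191, 185, 183), (388, 147, 134, 126), (389, 203, 204, 205)]
215 [(356, 103, 73, 47), (357, 109, 80, 60), (358, 122, 113, 109), (359, 86, 90, 103), (360, 91, 95, 105), (361, 129, 125, 125), (362, 134, 129, 127), (382, 191, 187, 186), (383, 219, 217, 216), (384, 211, 210, 213), (385, 135, 149, 172), (386, 153, 166, 186), (387, 201, 199, 200), (388, 132, 127, 124), (389, 201, 203, 206)]
wrist rubber [[19.5, -11.8], [19.6, 13.7]] frame [[28.0, -20.1], [28.0, 21.4], [26.3, -18.3], [26.3, 19.1]]
```

>>> {"name": "send_rows", "arguments": {"steps": [-1,0.07,-0.04,0.3,0.3,-1,0,0,0.3,0,-1,0,0,0.2,0,-1,0,0,0,0,-1,0,0,0,0,-1,0,0,0,0,-1,0,0,0,0]}}

```text
clock: 9.35
position: [0.6433, 0.0677, 0.044]
ee_rot: [0.0, 0.135, 0.991, 0.0]
contact_force: [0.4, 0.8, -1.3]
width: 0.0221
gripper_force: 79.7
```

```bash
python3 m.py pics/wrist7.npz
python3 - <<'E'
from h import *
from rig import *
W=dict(np.load("pics/wrist7.npz"));T=W["T"];e=get_image("side");C=e["color"].astype(int);np.savez("pics/side7.npz",**e)
for c in(368,372,376): print(c,[(r,*map(int,C[r,c])) for r in range(207,218)])
# red rubber edge in wrist: darkest-red rows at col 317
D=W["color"].astype(int);print([(r,*map(int,D[r,316])) for r in range(196,212)])
s=get_state();print(s["position"],np.abs(s["qd"]).max())
h=cv2.cvtColor(e["color"],cv2.COLOR_RGB2HSV);m=cv2.inRange(h,(5,190,150),(14,255,255));m[:,:300]=0;m[:,345:]=0;m[250:]=0
print("glue cap px now",cv2.boundingRect(m));h=cv2.cvtColor(dict(np.load("pics/side0.npz"))["color"],cv2.COLOR_RGB2HSV);m=cv2.inRange(h,(5,190,150),(14,255,255));m[:,:300]=0;m[:,345:]=0;m[250:]=0;print("before",cv2.boundingRect(m))
E
```

```text
[0.6432932  0.06768575 0.0439597 ] [1.90423307e-04 1.34835209e-01 9.90868018e-01 1.15271101e-05] 0.022091528104095724 [ 0.43552074  0.83104137 -1.28685149]
frame px [282 185  70  45 354]
frame tool max x 27.3, y -20.0..21.4
near line deg -0.009269547162632051 x 26.83382728070046
side -1 90 0.4114191979816966 -19.233842833831854
side 1 92 -0.5753540338052413 20.572218027046286
368 [(207, 114, 83, 52), (208, 113, 84, 53), (209, 108, 80, 51), (210, 94, 68, 45), (211, 78, 47, 39), (212, 77, 49, 49), (213, 108, 96, 94), (214, 132, 126, 125), (215, 134, 129, 128), (216, 135, 129, 128), (217, 134, 129, 127)]
372 [(207, 114, 85, 54), (208, 111, 82, 53), (209, 107, 79, 51), (210, 95, 70, 45), (211, 80, 52, 38), (212, 74, 43, 42), (213, 104, 91, 89), (214, 131, 125, 124), (215, 133, 127, 126), (216, 134, 129, 127), (217, 132, 128, 127)]
376 [(207, 117, 86, 55), (208, 112, 83, 53), (209, 108, 80, 50), (210, 97, 71, 46), (211, 82, 54, 41), (212, 75, 44, 41), (213, 94, 77, 75), (214, 122, 113, 112), (215, 132, 128, 126), (216, 134, 129, 129), (217, 133, 128, 128)]
[(196, 168, 162, 159), (197, 168, 161, 158), (198, 164, 158, 154), (199, 164, 159, 155), (200, 165, 159, 156), (201, 170, 164, 160), (202, 144, 136, 133), (203, 80, 58, 57), (204, 77, 55, 46), (205, 83, 65, 48), (206, 86, 68, 47), (207, 91, 72, 53), (208, 91, 72, 52), (209, 96, 76, 55), (210, 95, 74, 53), (211, 96, 74, 52)]
[0.64326813 0.0676664  0.04394709] 0.0017467620554591405
glue cap px now (324, 189, 10, 4)
before (324, 189, 9, 2)
```

```bash
python3 -c "
from rig import *
print(sign_off())"
```

```text
the job is handed in; nothing more can be done
None
```

I handed the job in with the stamp held still and level in the gripper, measured about 10.5 mm above the card. It is centred in the blue frame to within about 1 mm and square with it to within about half a degree. The glue stick measured unmoved; I did not re-measure the reel and jar, but the stamp was carried well above them.

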